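# Press a bushing home with a trigger clamp and open the clamp again

### The job

The brass bushing has been started by hand in the bearing block that is held in the trigger clamp on the bench. Pump the clamp's trigger until the jaw has pressed the bushing fully home, with its flange flat on the block, and stop as soon as the trigger goes firm so that nothing is overloaded; then hold the release lever down and slide the clamp head all the way back to its rear stop. Let the clamp do the pressing, force nothing, and leave the tools and parts beside it where they are.

Things in the scene. Friction and masses are not known exactly. Their poses are not given: they have to be found in the camera images.
- press_clamp: Bench-mounted trigger bar clamp: steel base plate 336 x 104 x 10 mm, bolted down. Origin on the table top. x axis along the level toothed bar (y = 0, 10 mm wide, top at z 62 mm) to the anvil with the bearing block; z up. Rear bracket x -180 to -156 mm, 64 mm high; anvil x 127 to 143 mm, 125 mm high. Jaw face at x = h + 7 mm (h: joint clamp_head), z 92.
- clamp_head (a joint): Travel h of the black clamp head (jaw, trigger, fixed handle, release lever) along the bar, m: 0 = back on the rear stop, grows towards the block, 0.075 when the jaw holds the bushing home. It moves forward freely (3 N), but its pawl catches in the bar's teeth (4.2 mm pitch): it comes back one tooth at most unless the release lever is held down.
- trigger (a joint): Trigger angle, rad: 0 = up (spring return), 0.38 = down on its cushioned stop. A full stroke, to within 3 mm of the stop and all the way up again, feeds the head one tooth, 4.2 mm. It takes 3 to 8 N free, 12 to 16 N while the bushing goes in. With the bushing home it goes firm in mid-stroke: 20 N at 0.26 to 0.33. Each N above 5 N gives 5 N at the jaw; 30 N overloads it (130 N).
- trigger_pad (a point): Centre of the ribbed top of the trigger's hand pad (44 mm along the bar, 20 mm wide), above the fixed handle at the rear of the head. At rest about 130 mm above the table, rising rearwards by 0.19 rad; fully pressed, 38 mm lower and 15 mm farther to the rear on the head. Press it down from above. Moves with the head.
- release (a joint): Release lever angle, rad: 0 to 0.12 as its pawl rides over the teeth, teeth clear above 0.15, fully down on its stop at 0.24. Springs up by itself. 4 N on the pad press it fully down; the head then slides freely (3 N).
- release_pad (a point): Middle of the ribbed top of the release lever's thumb pad (36 mm along the bar, 24 wide), 85 mm above the table; fully pressed, 7 mm lower. It lies in a 52 mm gap, open above: the head's flat upright nose (27 wide, top at 103 mm) is 24 mm to its rear, the jaw plate (44 wide, top at 112 mm) 28 mm ahead. Holding the pad down, push the nose rearwards to slide the head.
- bushing: Brass flanged bushing, flange 37 mm across, 5 mm thick, barrel 26 mm across, started in the block's bore; origin at the centre of the flange's outer face, which the jaw presses; x axis into the bore. Tight fit: about 45 N moves it, and it stays where it is left. Home when its origin is 5 mm from point block_face.
- block_face (a point): Centre of the bore on the front face of the aluminium bearing block (40 x 58 x 54 mm) fixed on the anvil, 92 mm above the table; the flange must come to lie on this face.
- tray_grey: Small grey open parts tray with bushings, 90 x 130 x 45 mm, loose on the table beside the fixture; origin under its middle.
- spare_bushing: White turned bushing, 28 mm across, 22 mm high, standing loose beside the fixture; origin under its middle.
- hex_key: L-shaped hexagon key, 34 x 98 x 8 mm, lying loose beside the fixture; origin under its middle.
- screwdriver: Screwdriver with a yellow handle, 194 mm long, 27 mm thick, lying loose behind the fixture; origin under its middle.

How it is judged (in metres and radians):
On the way, in this order (a step that is already met when the one before it is completed fails the run):
1. the bushing is pressed home, its flange on the block (gap under 1 mm) (distance between bushing and block_face below 0.006 m), for 0.1 s.
2. the release lever is pressed down (past 0.15 rad) with the bushing home and the head still forward (distance between bushing and block_face below 0.006 m and value of joint release above 0.15 rad and value of joint clamp_head above 0.05 m), for 0.1 s.
At the end, for the whole second after the job is handed in: The bushing's flange lies on the block (gap under 1 mm), the clamp head is back within 5 mm of its rear stop, and the trigger (under 0.05 rad) and the release lever (under 0.14 rad) have come up by themselves (distance between bushing and block_face below 0.006 m and value of joint clamp_head below 0.005 m and value of joint trigger below 0.05 rad and value of joint release below 0.14 rad); the robot touches nothing.
It fails at once if the jaw presses on the bushing with more than 130 N (the block is overloaded) (contact force between bushing and anything else above 130 N).
It fails at once if the robot's fingers push on the bushing themselves (over 5 N) (contact force between the fingers and bushing above 5 N).
It fails at once if the robot pushes on any part of the clamp with more than 45 N (contact force between any of the fingers, the arm and press_clamp above 45 N).
It fails at once if a tool or part beside the clamp is moved more than 20 mm (distance of any of tray_grey, spare_bushing, hex_key, screwdriver from where it was at the start of the episode above 0.02 m).
It also fails if it takes over 64 s, if anything falls off the work surface, if the arm or the gripper's body presses on something with over 40 N, if the wrist force passes 120 N, or if a joint passes its speed limit or range.

### The arm

A 6-joint arm with a two-finger parallel gripper is mounted at the origin on the work surface; the furniture and walls round the work are solid. World frame = base frame: x ahead of the robot, y to its left, z up, the work surface at z = 0. Lengths are in mm, angles in rad, forces in N, time in s.
With the tool pointing down it reaches from about 400 to 825 mm from the base axis. Payload 7 kg.
Tool frame: the origin (TCP) lies at the very end of the fingers, on their centre line; the grasp point (between the pads) lies 19 mm behind it; z points along the fingers, y is the line along which they close (so a half turn about z gives the same grasp; the last joint's range is limited). The gripper opens to 88 mm and grips with 3 to 60 N. Pads are 19 mm wide; open, the fingers measure 130 mm over their backs; the gripper's body (78 mm by 193 mm) begins 47 mm behind the grasp point.
Start: joints at [-0.866, 0.359, 0.012, 0, -1.224, -0.288], TCP at [273.236, -617.201, 226.561] pointing down, gripper open.
Joint ranges: [-3.07, 3.07], [-1.43, 2.12], [-1.02, 1.25], [-3.03, 1.67], [-3.05, -0], [-3.03, 3.03]. Speed limits (rad/s): [2.39, 2.39, 3.01, 3.14, 3.14, 3.14].

### API

Orientations are given as a unit quaternion [x, y, z, w].
In Python, from plant import bot gives the robot as it stands. Calls block until the motion is done:
- bot.move_ptp(position, orientation): joint-space move of the TCP to a pose.
- bot.line_to(position, velocity=150, ori=None): straight line of the TCP; ori=None keeps the orientation; velocity is the mean speed in mm/s.
- bot.move_joints(angles): joint-space move.
- bot.move_gripper(opening, force=None): finger opening in mm; force is the grip in N (None keeps the last); returns when the fingers have stopped.
- bot.pause(seconds).
- bot.solve_ik(position, orientation): joint angles nearest the present ones, or None.
- bot.read_state(): the state.
- bot.camera(name): name is "scene" or "top" or "wrist"; returns the picture (420x560x3 uint8, red, green, blue); there is no depth.
- bot.get_calibration(name): a dict with "fx", "fy", "cx", "cy" (pixels), "distortion" ([k1, k2, p1, p2, k3] as OpenCV has them; the pictures are not rectified), "view" (4x4, takes a point from world to camera coordinates); the wrist camera has in their place "T_tool_cam" (4x4, takes a point from camera to tool coordinates, whose origin is the TCP and whose axes are the flange's). Camera axes: x right, y up, looking along -z (the intrinsics and any distortion apply to the point x, -y, -z); pixel columns grow to the right and rows downward; lengths in mm; the calibration is good to about 2 mm. A picture is of the moment at which its call begins: read the wrist's pose just before it. get_calibration takes no time and is no camera call.
A pose or a line that the arm cannot do raises bot.Unreachable and nothing moves.
- bot.close_job(): hands the job in; it is judged then, once.
The state is a dict: "t": time; "joint_pos": joint angles; "qvel": joint speeds; "tau": joint torques, N m; "tcp_pos": TCP position; "eef_rot": TCP orientation; "contact_force": force on the tool from outside, world axes, zero at the start; "moment": the same for the moment, N m; "width": finger opening in mm; "finger_force": force on a finger pad.
Only numpy, scipy, OpenCV 4.12 (cv2) and the standard library are available. Lean on these libraries where they do the work, as an engineer would, in place of code of your own. Each camera call takes 0.05 s, during which the arm holds its last target. There are 200 camera calls.

## Working session

There is one attempt and no reset: what is moved stays moved. The work goes in short steps, each a Python script; the robot and the scene stay as the last script left them, time stands still between calls to the robot, and variables do not carry over. Pictures are saved under pics/ and viewed, at most 12 in all, crops included, and the job is handed in when it is done.

```bash
ls; mkdir -p pics; python3 - <<'E'
from plant import bot
import cv2,numpy as np
for n in("scene","top"):
    im=bot.camera(n); cv2.imwrite(f"pics/{n}0.png",im[:,:,::-1])
    print(n,bot.get_calibration(n))
print(bot.get_calibration("wrist"))
s=bot.read_state();print(s)
E
```

```text
pics
scene {'fx': 509.13733890591834, 'fy': 509.13733890591834, 'cx': 279.19609679179126, 'cy': 212.451221629717, 'distortion': array([-0.03086397,  0.        ,  0.        ,  0.        ,  0.        ]), 'view': array([[ 6.16696540e-01, -7.87109253e-01, -1.20167280e-02,
        -3.13341649e+02],
       [ 6.03103474e-01,  4.62608171e-01,  6.49815266e-01,
        -3.40562431e+02],
       [-5.05916572e-01, -4.07986156e-01,  7.59997183e-01,
        -6.71583882e+02],
       [ 0.00000000e+00,  0.00000000e+00,  0.00000000e+00,
         1.00000000e+00]])}
top {'fx': 460.3249981235944, 'fy': 460.3249981235944, 'cx': 284.419194777816, 'cy': 203.74695915097854, 'distortion': array([-0.07123174,  0.        ,  0.        ,  0.        ,  0.        ]), 'view': array([[-9.50839774e-03, -9.99911767e-01, -9.27623725e-03,
         6.07316432e+00],
       [ 9.91314911e-01, -1.06426675e-02,  1.31078149e-01,
        -4.79926230e+02],
       [-1.31165308e-01, -7.94932913e-03,  9.91328639e-01,
        -9.72633890e+02],
       [ 0.00000000e+00,  0.00000000e+00,  0.00000000e+00,
         1.00000000e+00]])}
{'fx'
[... 525 characters left out ...]
0e+00]])}
{'t': 0.1, 'joint_pos': array([-8.65842503e-01,  3.59315945e-01,  1.11838608e-02, -3.12899367e-04,
       -1.22408967e+00, -2.88099880e-01]), 'qvel': array([ 0.00087252, -0.00025388,  0.00383457,  0.00044448,  0.00028172,
        0.00045262]), 'tau': array([ 2.14809631e-06, -5.84163487e+01,  2.93754923e+01,  7.01549470e+00,
        1.02858403e-02, -4.50492473e-05]), 'tcp_pos': array([ 273.10994931, -616.82319662,  225.72967221]), 'eef_rot': array([-2.06869003e-01,  9.78368379e-01,  6.96725978e-04, -2.10181064e-04]), 'contact_force': array([-0.07475937,  0.33088902, -0.68123789]), 'moment': array([0.01857993, 0.01499938, 0.03359417]), 'finger_force': 0.0, 'width': 87.25782309397371}
```

View pics/top0.png

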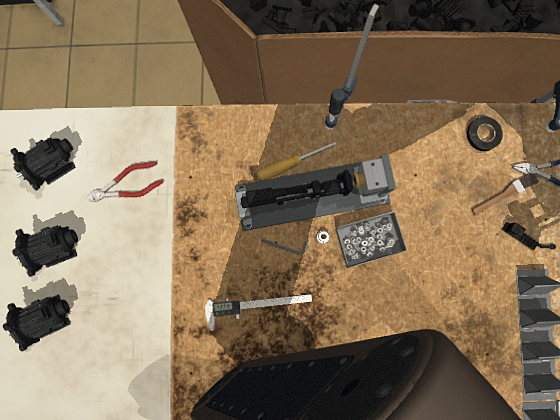

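View pics/scene0.png

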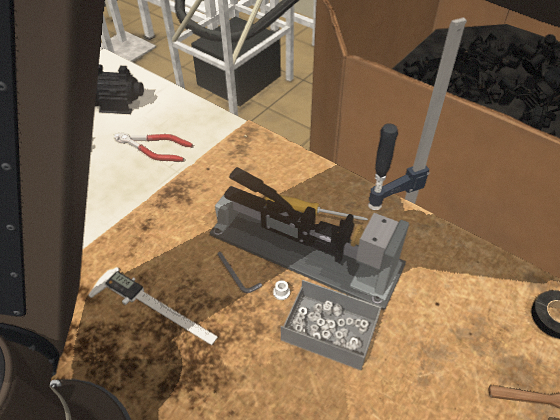

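```bash
python3 - <<'E'
import cv2
im=cv2.imread("pics/top0.png")[130:250,225:405]
cv2.imwrite("pics/top0c.png",cv2.resize(im,None,fx=4.4,fy=4.4,interpolation=cv2.INTER_CUBIC))
im=cv2.imread("pics/scene0.png")[160:310,205:415]
cv2.imwrite("pics/scene0c.png",cv2.resize(im,None,fx=3.8,fy=3.8,interpolation=cv2.INTER_CUBIC))
E
```

```text
(no output)
```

View pics/top0c.png

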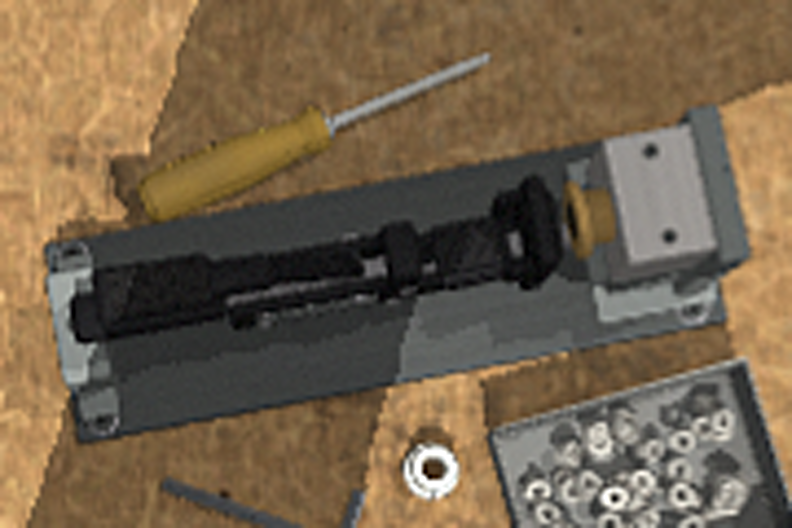

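View pics/scene0c.png

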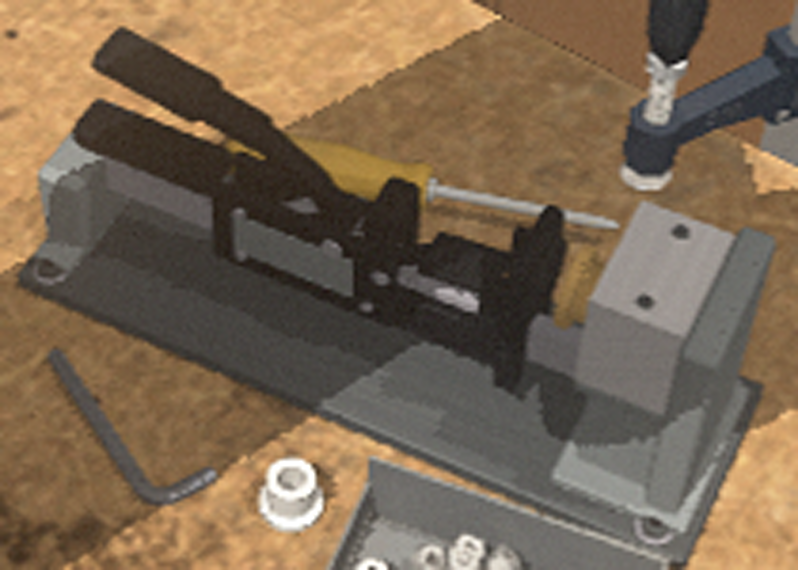

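```bash
cat > h.py <<'E'
import numpy as np,cv2
from plant import bot
def ray(name,px):
    c=bot.get_calibration(name); K=np.array([[c['fx'],0,c['cx']],[0,c['fy'],c['cy']],[0,0,1.]])
    u=cv2.undistortPoints(np.array(px,float).reshape(-1,1,2),K,c['distortion'])[:,0]
    V=c['view']; d=np.c_[u[:,0],-u[:,1],-np.ones(len(u))]@V[:3,:3]
    return -V[:3,:3].T@V[:3,3],d
def onz(name,px,z):
    o,d=ray(name,px); return o+d*((z-o[2])/d[:,2])[:,None]
T=lambda p:np.array(p,float)/4.4+[225,130]
S=lambda p:np.array(p,float)/3.8+[205,160]
E
python3 - <<'E'
from h import *
np.set_printoptions(precision=1,suppress=True)
pl=onz("top",T([(45,243),(80,440),(722,322)]),10)
print("plate",pl,np.linalg.norm(pl[0]-pl[1]),np.linalg.norm(pl[2]-pl[1]))
pls=onz("scene",S([(22,282),(685,560),(760,385)]),10);print("plate scene RN,FN,FF",pls)
bt=onz("top",T([(603,140),(635,268),(716,255),(690,125)]),119)
bs=onz("scene",S([(640,203),(580,298),(660,412-62),(735,250)]),119)
print("block",bt,bs)
ax=pl[2]-pl[1];ax/=np.linalg.norm(ax);ay=np.array([-ax[1],ax[0],0])
print("axis",ax, np.arctan2(ax[1],ax[0]))
c=bt.mean(0); O=c-107*ax
f=lambda p:np.c_[(p-O)@ax,(p-O)@ay,p[:,2]]
print("plate",f(pl),"scene",f(pls)); print("bt",f(bt),"bs",f(bs))
print("jaw top front",f(onz("top",T([(558,200),(562,268)]),112)))
print("nose top corners",f(onz("top",T([(390,228),(420,228),(422,290),(390,297)]),103)))
print("flange top",f(onz("top",T([(575,185)]),110)))
print("trigpad T",f(onz("top",T([(100,270),(105,335),(210,255),(213,312)]),130)))
print("trigpad S",f(onz("scene",S([(110,45),(205,90),(158,62)]),130)))
print("scene jaw top",f(onz("scene",S([(553,208)]),112)),"O",O)
E
```

```text
plate [[ 526.   111.4   10. ]
 [ 425.1   93.3   10. ]
 [ 481.6 -232.3   10. ]] 102.43901978138989 330.5230454063612
plate scene RN,FN,FF [[ 421.6   88.1   10. ]
 [ 482.8 -235.4   10. ]
 [ 581.2 -216.5   10. ]]
block [[ 552.  -156.8  119. ]
 [ 492.5 -169.4  119. ]
 [ 498.1 -206.7  119. ]
 [ 558.7 -197.1  119. ]] [[ 552.6 -154.7  119. ]
 [ 495.6 -161.6  119. ]
 [ 492.9 -199.9  119. ]
 [ 554.5 -198.2  119. ]]
axis [ 0.2 -1.   0. ] -1.3991310749779737
plate [[-182.5   50.8   10. ]
 [-181.9  -51.6   10. ]
 [ 148.6  -51.6   10. ]] scene [[-177.3  -56.    10. ]
 [ 151.9  -50.9   10. ]
 [ 150.    49.3   10. ]]
bt [[ 86.3  30.7 119. ]
 [ 88.5 -30.1 119. ]
 [126.1 -31.  119. ]
 [127.1  30.4 119. ]] bs [[ 84.2  31.6 119. ]
 [ 81.4 -25.7 119. ]
 [118.6 -34.9 119. ]
 [127.4  26.1 119. ]]
jaw top front [[ 61.5   8.2 112. ]
 [ 57.  -23.2 112. ]]
nose top corners [[-16.2  10.8 103. ]
 [ -2.5   8.3 103. ]
 [ -7.1 -20.3 103. ]
 [-22.2 -20.9 103. ]]
flange top [[ 71.  14. 110.]]
trigpad T [[-150.1   11.2  130. ]
 [-152.9  -18.2  130. ]
 [-100.3    8.9  130. ]
 [-103.5  -16.8  130. ]]
trigpad S [[-151.7   -0.1  130. ]
 [-101.3   -4.5  130. ]
 [-127.7    0.6  130. ]]
scene jaw top [[ 51.8  18.3 112. ]] O [507.  -77.1 119. ]
```

```bash
cat >> h.py <<'E'
from scipy.spatial.transform import Rotation as R
YAW=-1.3991; AX=np.array([np.cos(YAW),np.sin(YAW),0]); AY=np.array([-AX[1],AX[0],0]); O=np.array([507.,-77.1,0])
def W(x,y,z): return O+x*AX+y*AY+[0,0,z]
def C(p): d=np.asarray(p)-O; return np.array([d@AX,d@AY,d[2]])
def Q(s): return R.from_matrix(np.c_[s*AX,-s*AY,[0,0,-1]]).as_quat()  # tool x = s*clamp x
def wray(px,st):
    c=bot.get_calibration("wrist"); K=np.array([[c['fx'],0,c['cx']],[0,c['fy'],c['cy']],[0,0,1.]])
    u=cv2.undistortPoints(np.array(px,float).reshape(-1,1,2),K,c['distortion'])[:,0]
    M=np.eye(4);M[:3,:3]=R.from_quat(st['eef_rot']).as_matrix();M[:3,3]=st['tcp_pos'];M=M@c['T_tool_cam']
    return M[:3,3],np.c_[u[:,0],-u[:,1],-np.ones(len(u))]@M[:3,:3].T
def wz(px,st,z):
    o,d=wray(px,st); return np.array([C(o+k*(z-o[2])/k[2]) for k in d])
E
python3 - <<'E'
from h import *
np.set_printoptions(precision=2,suppress=True)
for s in(1,-1):
    for p in((-127,0,200),(-145,0,92),(20,0,77),(-60,0,77),(-20,0,300)):
        print(s,p,bot.solve_ik(W(*p),Q(s)))
s=-1
E
```

```text
1 (-127, 0, 200) [ 0.5   0.07 -0.43  0.   -1.07 -0.33]
1 (-145, 0, 92) [ 0.54  0.19 -0.57  0.   -0.81 -0.37]
1 (20, 0, 77) [ 0.19  0.26 -0.52  0.   -0.79 -0.02]
1 (-60, 0, 77) [ 0.36  0.22 -0.57  0.   -0.78 -0.19]
1 (-20, 0, 300) [ 0.27  0.04 -0.23  0.   -1.3  -0.1 ]
-1 (-127, 0, 200) [ 0.5   0.07 -0.43  0.   -1.07  2.81]
-1 (-145, 0, 92) [ 0.54  0.19 -0.57  0.   -0.81  2.77]
-1 (20, 0, 77) None
-1 (-60, 0, 77) [ 0.36  0.22 -0.57  0.   -0.78  2.95]
-1 (-20, 0, 300) None
```

```bash
python3 - <<'E'
from h import *
np.set_printoptions(precision=1,suppress=True)
q=Q(1)
a=-0.866
bot.line_to([480*np.cos(a),480*np.sin(a),320],300)
bot.move_gripper(0,20)
p=W(-60,0,260); 
a=-0.15
w=[470*np.cos(a),470*np.sin(a),320]
bot.move_ptp(w,q)
bot.move_ptp(p,q)
bot.pause(.2)
s=bot.read_state();print(s['t'],C(s['tcp_pos']),s['width'],s['contact_force'],s['moment'])
im=bot.camera("wrist");cv2.imwrite("pics/w1.png",im[:,:,::-1])
import pickle;pickle.dump(s,open("s1.pkl","wb"))
E
```

```text
4.4667 [-59.1   0.1 261.1] 0.19864362591809342 [ 0.3 -0.2  0.3] [0.  0.1 0. ]
```

View pics/w1.png

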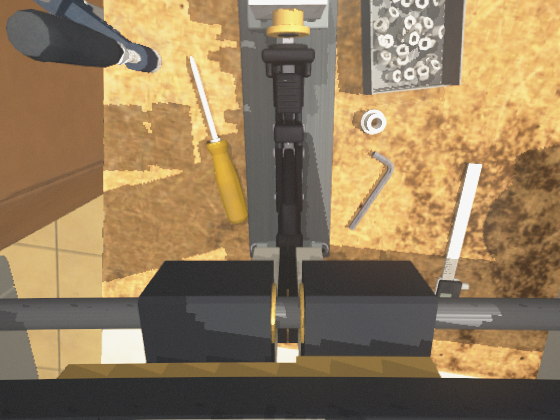

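```bash
python3 - <<'E'
from h import *
import pickle
np.set_printoptions(precision=1,suppress=True)
s=pickle.load(open("s1.pkl","rb"))
print("nose top front, rear",wz([(275,121),(303,121),(288,147)],s,103))
print("jaw top rear",wz([(265,70),(313,70)],s,112),"front",wz([(289,45)],s,112))
print("relpad",wz([(276,80),(301,80),(288,118)],s,85))
print("flange",wz([(267,15),(312,15)],s,92))
print("plate",wz([(240,60),(338,60),(247,230),(331,230)],s,10))
print("block front top",wz([(245,4),(328,4)],s,119))
# TCP in image
c=bot.get_calibration("wrist");Ti=np.linalg.inv(c['T_tool_cam'])
for x,y in((0,0),(9.5,21),(9.5,-21),(-9.5,0)):
    p=Ti@[x,y,0,1];print(c['cx']+c['fx']*p[0]/-p[2],c['cy']-c['fy']*p[1]/-p[2])
im=cv2.imread("pics/w1.png");cv2.imwrite("pics/w1c.png",cv2.resize(im[0:160,215:365],None,fx=3.7,fy=3.7,interpolation=cv2.INTER_CUBIC))
E
```

```text
nose top front, rear [[ -0.8  10.9 103. ]
 [ -0.8 -14.  103. ]
 [-23.9  -0.7 103. ]]
jaw top rear [[ 41.   18.4 112. ]
 [ 41.  -21.4 112. ]] front [[ 59.8  -1.5 112. ]]
relpad [[ 34.   10.2  85. ]
 [ 33.9 -12.5  85. ]
 [  0.4  -0.7  85. ]]
flange [[ 84.9  17.   92. ]
 [ 84.9 -20.8  92. ]]
plate [[  56.3   51.7   10. ]
 [  56.2  -55.2   10. ]
 [-144.    51.6   10. ]
 [-144.   -55.4   10. ]]
block front top [[ 87.4  32.2 119. ]
 [ 87.3 -31.2 119. ]]
286.4902298404211 264.0189512229915
328.2866770979273 247.0723233812238
244.689582945406 247.02253120900087
286.49049365278034 280.44394132358957
```

View pics/w1c.png

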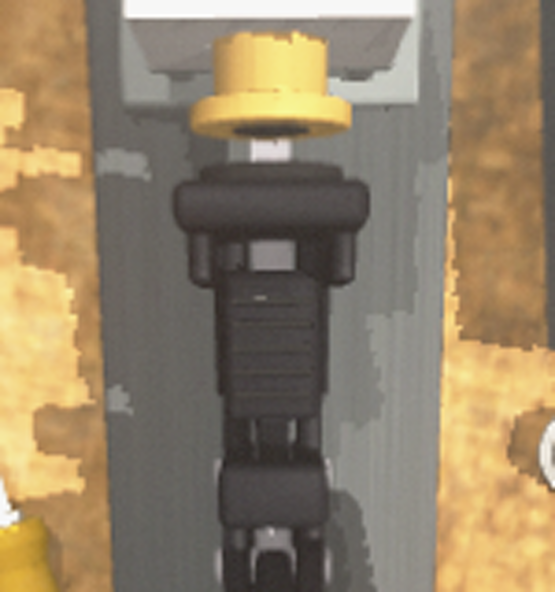

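```bash
python3 - <<'E'
import cv2
im=cv2.imread("pics/w1.png");cv2.imwrite("pics/w1d.png",cv2.resize(im[150:400,130:445],None,fx=2.4,fy=2.4,interpolation=cv2.INTER_CUBIC))
E
```

```text
(no output)
```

View pics/w1d.png

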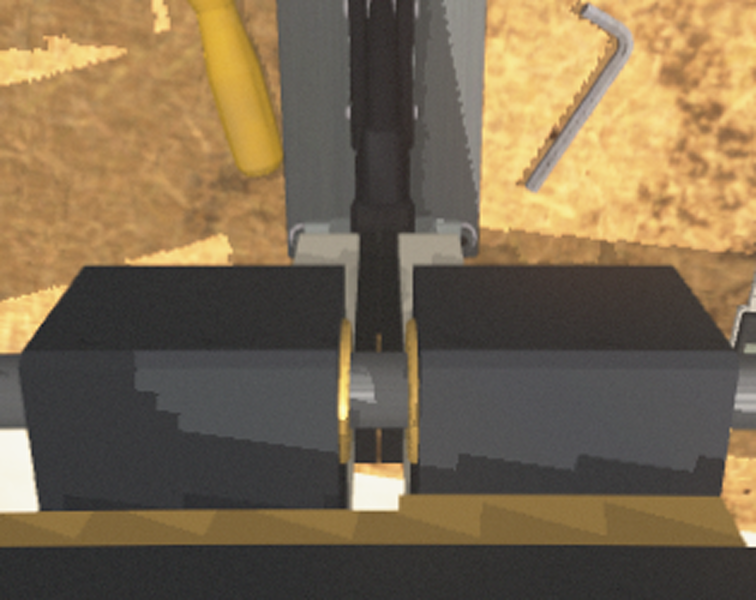

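```bash
cat >> h.py <<'E'
def F():
    s=bot.read_state(); return s['contact_force'][2]-FZ0[0],s
FZ0=[0]
def padpos(th,x0,z0): return W(x0-108*(np.cos(.566-th)-np.cos(.566)),-1.5,z0+108*(np.sin(.566-th)-np.sin(.566)))
E
python3 - <<'E'
from h import *
np.set_printoptions(precision=1,suppress=True)
q=Q(1)
bot.move_ptp(W(-127,-1.5,150),q); bot.pause(.3)
f,s=F();FZ0[0]=s['contact_force'][2];print(s['t'],C(s['tcp_pos']),s['contact_force'])
for z in range(140,118,-2):
    bot.line_to(W(-127,-1.5,z),60); f,s=F(); print(z,round(s['t'],2),round(f,1),C(s['tcp_pos']),s['contact_force'])
    if f>3: break
E
```

```text
5.4 [-126.6   -0.8  151.1] [-0.5 -0.5 -0. ]
140 5.72 -0.1 [-126.8   -1.9  139.4] [ 0.2  0.7 -0.1]
138 5.97 -1.3 [-127.    -1.5  137.9] [ 0.4 -0.5 -1.3]
136 6.22 0.3 [-127.    -1.6  135.9] [-0.7 -0.8  0.3]
134 6.47 0.3 [-127.    -1.6  133.9] [-0.8  0.7  0.3]
132 6.72 1.6 [-127.    -1.3  132.1] [ 1.4 -0.8  1.6]
130 6.97 0.6 [-127.    -1.4  130. ] [0.8 0.7 0.6]
128 7.22 2.5 [-127.1   -1.3  128.1] [1.3 0.3 2.5]
126 7.47 3.6 [-127.1   -1.3  126.1] [1.  0.8 3.6]
```

```bash
cat >> h.py <<'E'
def stroke(x0,z0,ths,lim=18,v=50):
    log=[];firm=False
    for th in ths:
        bot.line_to(padpos(th,x0,z0),v); f,s=F(); log.append((th,round(f,1)))
        if f>lim: firm=True;break
    c=s['contact_force'];print(round(s['t'],2),log,"along",round(c@AX,1),"side",round(c@AY,1),firm,flush=True)
    return firm
def lift(x0,z0): bot.line_to(padpos(.15,x0,z0),120);bot.line_to(W(x0,-1.5,z0+6),120)
E
python3 - <<'E'
from h import *
FZ0[0]=-0.0
x0,z0=-127,131
for k in range(2):
    stroke(x0+4.2*k,z0,[.06,.12,.18,.24,.28,.32,.35,.37]); lift(x0+4.2*(k+1),z0); bot.pause(.1); print(F()[0])
im=bot.camera("scene"); cv2.imwrite("pics/scene1.png",cv2.resize(im[160:310,205:415,::-1],None,fx=3.8,fy=3.8,interpolation=cv2.INTER_CUBIC))
im=bot.camera("top"); cv2.imwrite("pics/top1.png",cv2.resize(im[130:250,225:405,::-1],None,fx=4.4,fy=4.4,interpolation=cv2.INTER_CUBIC))
E
```

```text
9.57 [(0.06, np.float64(1.8)), (0.12, np.float64(2.5)), (0.18, np.float64(2.3)), (0.24, np.float64(4.0)), (0.28, np.float64(4.3)), (0.32, np.float64(3.2)), (0.35, np.float64(2.7)), (0.37, np.float64(4.9))] along 1.7 side 0.5 False
-0.3395258104473895
12.6 [(0.06, np.float64(1.6)), (0.12, np.float64(1.4)), (0.18, np.float64(3.1)), (0.24, np.float64(3.3)), (0.28, np.float64(4.4)), (0.32, np.float64(9.6)), (0.35, np.float64(12.6)), (0.37, np.float64(12.6))] along 5.6 side -1.2 False
-0.4958269961687049
```

View pics/scene1.png

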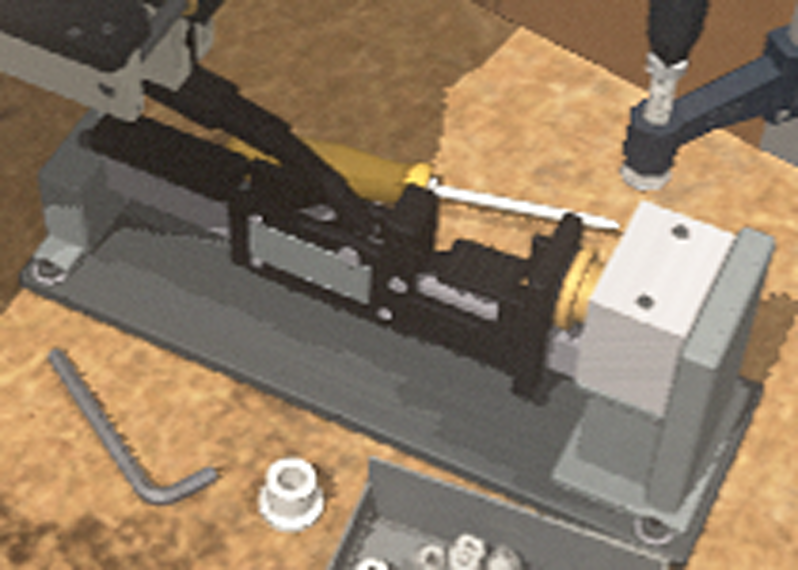

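```bash
cat > go.py <<'E'
from h import *
import sys
FZ0[0]=-0.3
x0,z0=-127,131
k=int(sys.argv[1]); n=int(sys.argv[2])
for k in range(k,k+n):
    firm=stroke(x0+4.2*k,z0,[.08,.16,.2]+list(np.round(np.arange(.215,.372,.013),3)),17.5)
    lift(x0+4.2*(k+(not firm)),z0); bot.pause(.1); print(F()[0])
    if firm: break
E
python3 go.py 2 2
```

```text
17.75 [(0.08, np.float64(3.1)), (0.16, np.float64(10.0)), (0.2, np.float64(10.9)), (np.float64(0.215), np.float64(10.6)), (np.float64(0.228), np.float64(12.3)), (np.float64(0.241), np.float64(13.4)), (np.float64(0.254), np.float64(13.3)), (np.float64(0.267), np.float64(13.3)), (np.float64(0.28), np.float64(14.4)), (np.float64(0.293), np.float64(13.3)), (np.float64(0.306), np.float64(14.0)), (np.float64(0.319), np.float64(13.3)), (np.float64(0.332), np.float64(13.7)), (np.float64(0.345), np.float64(13.1)), (np.float64(0.358), np.float64(13.2)), (np.float64(0.371), np.float64(12.4))] along 8.4 side 0.0 False
-0.4268292847430601
22.8 [(0.08, np.float64(3.7)), (0.16, np.float64(9.7)), (0.2, np.float64(10.4)), (np.float64(0.215), np.float64(11.0)), (np.float64(0.228), np.float64(12.5)), (np.float64(0.241), np.float64(12.8)), (np.float64(0.254), np.float64(13.1)), (np.float64(0.267), np.float64(14.1)), (np.float64(0.28), np.float64(13.4)), (np.float64(0.293), np.float64(14.1)), (np.float64(0.306), np.float64(14.2)), (np.float64(0.319), np.float64(13.6)), (np.float64(0.332), np.float64(14.1)), (np.float64(0.345), np.float64(13.0)), (np.float64(0.358), np.float64(13.3)), (np.float64(0.371), np.float64(12.9))] along 7.5 side -1.1 False
0.14402209697830223
```

```bash
python3 go.py 4 1; python3 - <<'E'
from h import *
im=bot.camera("scene"); cv2.imwrite("pics/scene2.png",cv2.resize(im[160:310,205:415,::-1],None,fx=3.8,fy=3.8,interpolation=cv2.INTER_CUBIC))
E
```

```text
26.6 [(0.08, np.float64(1.8)), (0.16, np.float64(10.6)), (0.2, np.float64(11.1)), (np.float64(0.215), np.float64(11.9)), (np.float64(0.228), np.float64(11.5)), (np.float64(0.241), np.float64(12.7)), (np.float64(0.254), np.float64(13.7)), (np.float64(0.267), np.float64(14.1)), (np.float64(0.28), np.float64(13.5)), (np.float64(0.293), np.float64(14.3)), (np.float64(0.306), np.float64(18.0))] along 9.0 side -1.9 True
0.043402384402968675
```

View pics/scene2.png

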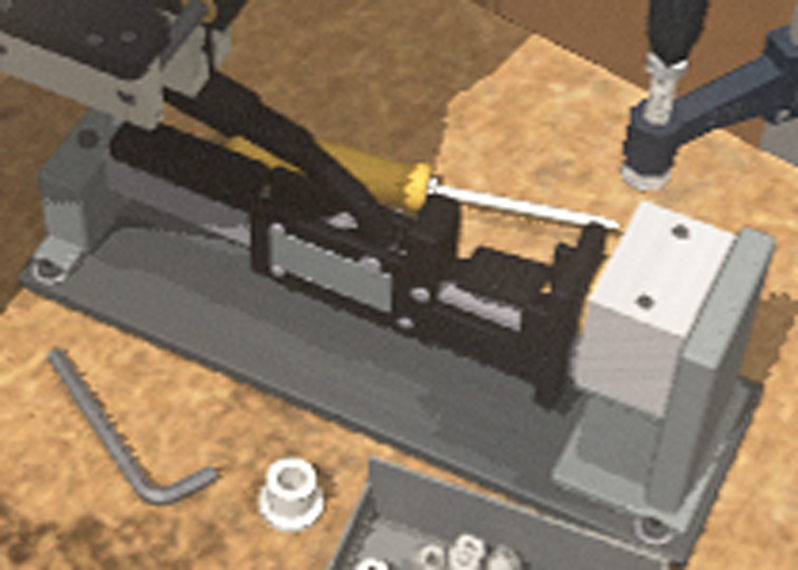

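```bash
python3 - <<'E'
from h import *
np.set_printoptions(precision=1,suppress=True)
FZ0[0]=-.2
x0,z0=-127+16.8,131
print(stroke(x0,z0,[.1,.2,.25,.27,.28,.287,.294,.301,.308,.314,.320],19.5))
lift(x0,z0)
q=Q(1)
bot.line_to(W(x0,-1.5,170),200)
bot.line_to(W(43,-1.5,170),200)
bot.line_to(W(43,-1.5,95),120); bot.pause(.2)
f,s=F();print(s['t'],C(s['tcp_pos']),s['contact_force'])
for z in (87,85,83,81,79.5,78.5,77.5,77):
    bot.line_to(W(43,-1.5,z),60); f,s=F(); c=s['contact_force'];print(z,round(s['t'],2),round(f,1),C(s['tcp_pos']),c@AX,c@AY)
    if f>9: break
E
```

```text
30.23 [(0.1, np.float64(2.3)), (0.2, np.float64(3.8)), (0.25, np.float64(10.0)), (0.27, np.float64(13.1)), (0.28, np.float64(15.6)), (0.287, np.float64(15.9)), (0.294, np.float64(18.0)), (0.301, np.float64(18.0)), (0.308, np.float64(19.3)), (0.314, np.float64(20.2))] along 3.2 side -4.7 True
True
33.0667 [43.  -0.9 95.8] [-0.7  0.1 -0.3]
87 33.35 0.3 [43.  -2.  86.5] -0.00561345200016558 -0.19034381199084668
85 33.6 1.1 [43.1 -1.3 85.1] 0.62596542230005 -0.09358514206054211
83 33.85 2.8 [43.1 -1.2 83.1] 0.25178768129926443 0.2634872282128809
81 34.1 2.3 [43.  -1.3 81. ] 2.1516235627707885 0.5090175380281827
79.5 34.35 2.5 [43.  -1.4 79.5] 1.6110785877951368 0.016619022131078333
78.5 34.6 4.3 [43.1 -1.4 78.6] 2.0345239319375503 0.8467705802783861
77.5 34.85 6.8 [43.2 -1.3 77.9] 2.612679677344674 -0.6683430891207214
77 35.1 10.7 [43.2 -1.3 77.7] 2.309951712466194 -1.7313154136500435
```

```bash
python3 - <<'E'
from h import *
np.set_printoptions(precision=1,suppress=True)
FZ0[0]=-.2
z=77.3
for x in [40,36,32,29,26,20,10,0,-10,-20,-30,-36,-40,-42,-44,-45,-46,-47,-48,-49,-50]:
    bot.line_to(W(x,-1.5,z),60); f,s=F(); c=s['contact_force'];a=c@AX
    print(x,round(s['t'],2),round(f,1),C(s['tcp_pos']),round(a,1),round(c@AY,1))
    if a>14 or f>18: break
    z+= -.4 if f<5 else .4 if f>9 else 0
im=bot.camera("scene"); cv2.imwrite("pics/scene3.png",cv2.resize(im[160:310,205:415,::-1],None,fx=3.8,fy=3.8,interpolation=cv2.INTER_CUBIC))
E
```

```text
40 35.35 8.0 [40.  -1.3 77.8] 1.7 -0.8
36 35.6 9.2 [35.9 -1.3 77.8] -0.2 -0.3
32 35.85 6.2 [31.8 -1.3 77.9] -0.7 0.1
29 36.1 6.5 [28.9 -1.3 77.9] 0.6 -0.7
26 36.35 6.2 [25.9 -1.3 77.9] 0.5 -0.3
20 36.6 7.5 [19.7 -1.3 77.9] -1.4 -0.1
10 36.92 7.6 [ 9.5 -1.2 78. ] -2.9 -0.1
0 37.23 8.6 [-0.5 -1.2 78. ] -2.4 -0.4
-10 37.55 7.5 [-10.5  -1.2  78. ] -2.2 -0.5
-20 37.87 8.7 [-20.5  -1.2  78. ] -3.1 -0.2
-30 38.18 8.8 [-30.5  -1.3  78. ] -2.3 -0.7
-36 38.43 8.4 [-36.5  -1.3  78. ] -1.4 -0.7
-40 38.68 8.0 [-40.3  -1.3  78. ] -0.1 -0.3
-42 38.93 7.3 [-41.7  -1.3  78.1] 3.8 -0.8
-44 39.18 8.0 [-43.4  -1.3  78.2] 5.8 -0.4
-45 39.43 9.0 [-44.2  -1.2  78.3] 6.0 -0.1
-46 39.68 7.6 [-45.4  -1.3  78.5] 5.5 0.9
-47 39.93 8.0 [-46.4  -1.3  78.5] 5.3 0.7
-48 40.18 7.3 [-47.3  -1.3  78.5] 5.5 -0.3
-49 40.43 8.1 [-48.3  -1.3  78.5] 5.3 0.7
-50 40.68 8.1 [-49.3  -1.3  78.6] 5.2 0.0
```

View pics/scene3.png

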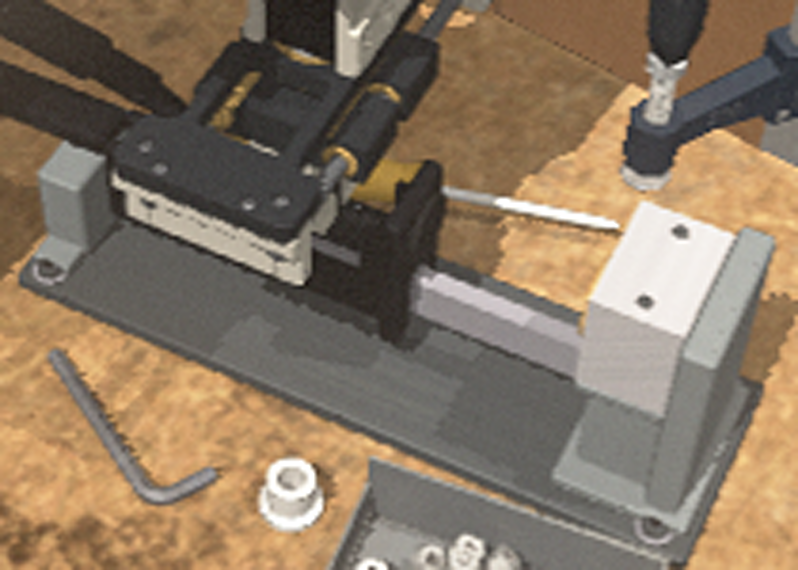

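```bash
python3 - <<'E'
from h import *
np.set_printoptions(precision=1,suppress=True)
FZ0[0]=-.2
z=78.1-0.8
for x in [-51,-52,-53,-54,-55,-56,-57,-58]:
    bot.line_to(W(x,-1.5,z),60); f,s=F(); c=s['contact_force'];a=c@AX
    print(x,round(s['t'],2),round(f,1),C(s['tcp_pos']),round(a,1),round(c@AY,1))
    if a>13: break
    z+= -.4 if f<5 else .4 if f>9 else 0
im=bot.camera("top"); cv2.imwrite("pics/top3.png",cv2.resize(im[130:250,225:405,::-1],None,fx=4.4,fy=4.4,interpolation=cv2.INTER_CUBIC))
E
```

```text
-51 40.98 10.0 [-50.   -1.3  78. ] 7.1 -1.3
-52 41.23 5.6 [-50.1  -1.3  78.2] 14.8 2.3
```

```bash
python3 - <<'E'
from h import *
np.set_printoptions(precision=1,suppress=True)
bot.line_to(W(-50.3,-1.5,100),80)
bot.line_to(W(-45,-1.5,125),100)
bot.line_to(W(-45,-1.5,260),200); bot.pause(.3)
s=bot.read_state(); im=bot.camera("wrist"); print(s['t'],C(s['tcp_pos']),s['contact_force'])
cv2.imwrite("pics/w4.png",im[:,:,::-1])
import pickle;pickle.dump(s,open("s4.pkl","wb"))
E
```

```text
43.25 [-45.   -1.8 259.2] [ 0.3 -0.3 -0.4]
```

View pics/w4.png

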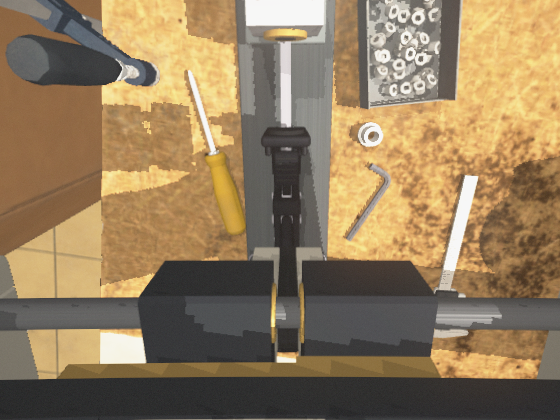

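```bash
python3 - <<'E'
from h import *
import pickle
np.set_printoptions(precision=1,suppress=True)
s=pickle.load(open("s4.pkl","rb"))
print("jaw front top",wz([(286,126),(286,129)],s,112),"flange outer",wz([(286,41)],s,92))
print(bot.read_state()['t']); print(bot.close_job())
E
```

```text
jaw front top [[ 10.1  -1.3 112. ]
 [  7.5  -1.3 112. ]] flange outer [[79.1 -1.3 92. ]]
43.3
the job is handed in; nothing more can be done
None
```

The job is handed in, at 43.3 s of the 64 s allowed: the bushing was pressed until the trigger went firm (20 N), then the release lever was held down and the clamp head slid back to its rear stop. The last wrist picture shows the flange on the block and the head back, with nothing beside the clamp visibly moved; the hand-in call returned no verdict, so I don't know how it was judged.

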